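# Fit the pressure spring of a wire straightener

## Robot

A 6-joint arm with a two-finger parallel gripper is mounted at the origin on the work surface. World frame = base frame: x ahead of the robot, y to its left, z up, the work surface at z = 0. Lengths are in m, angles in degrees, forces in N, time in s.
With the tool pointing down it reaches from about 0.35 to 0.875 m from the base axis. Payload 4.2 kg.
Tool frame: the origin (TCP) lies between the finger pads; the fingertips stand 25 mm ahead of it and the grasp point (between the pads) lies 6 mm ahead of it (r.tips_ahead is the distance from the TCP to the fingertips, in m); z points along the fingers, y is the direction in which the jaws open and shut (so a half turn about z gives the same grasp; the last joint's range is limited). The gripper opens to 87 mm and grips with 3 to 60 N. Pads are 19 mm wide; open, the fingers measure 117 mm over their backs; the gripper's body (75 mm by 190 mm) begins 51 mm behind the grasp point.
Start: joints at [87.067, 22.042, 0.453, 0, -68.411, -14.817], TCP at [0.191, 0.595, 0.248] pointing down, gripper open.
Joint ranges: [-179.83, 179.83], [-69.29, 118.12], [-61.27, 80.66], [-181.25, 117.63], [-171.15, -9.14], [-177.46, 177.46]. Speed limits (degrees/s): [159.86, 159.86, 180, 180, 180, 180].

## Interface

Orientations are given as a 3x3 rotation matrix whose columns are the frame's x, y, z axes.
In Python, from station import r, vision, finish_job gives the robot as it stands.
- The arm moves only by the shell command python3 -m jog 'ROWS'. ROWS is a JSON object of lists of equal length, an entry for each row: "rot": the turn, a rotation vector about the world's x, y, z in degrees, a list of three; "delta_pos": the shift along the world's x, y, z in mm, a list of three; "grip": the opening in per cent of the stroke, from 0 (shut) to 100 (fully open). A call has 1 to 10 rows; each row shifts and turns the commanded pose from where the row before left it; what a row does not reach is not made up. A row lasts 1/12 s, in which the tool goes at most 41.7 mm and 7.16 degrees, less where a joint would pass 70% of its speed; a pose out of reach is approached as far as the arm can. A call with a gripper value outside its range is refused whole. The fingers move at their own pace and stop on an object; the grip force is fixed at half the most. Time passes only in rows, so rows that do not move let the fingers close. It gives the time, the measured TCP pose, the force and the opening at its end, in the units of the state.
- r.sense(): the state, without advancing time (a new reading comes with each control period).
- vision.capture(name): name is "scene" or "top" or "wrist"; returns a dict with "frame" (400x640x3 uint8, red, green, blue), "K" (3x3 intrinsics, pixels), "xyz" and "orientation" of the camera in the world. Camera axes: x right, y up, looking along -z (the intrinsics and any distortion apply to the point x, -y, -z); pixel columns grow to the right and rows downward; lengths in m; the calibration is good to about 2 mm. The wrist camera is an equidistant fisheye: a pixel r from the principal point sees the ray r / f radians off the axis. A picture is of the moment at which its call begins. There is no depth.
- finish_job(): hands the job in, once; it reports no verdict.
The state is a dict: "time_s": time; "joints": joint angles; "joint_velocities": joint speeds; "effort": joint torques, N m; "tcp_pos": TCP position; "ee_rot": TCP orientation; "wrist_force": force on the tool from outside, world axes, zero at the start; "moment": the same for the moment, N m; "gripper_width": opening from 0.0 (shut) to 1.0 (fully open).
Only numpy, scipy, OpenCV 4.12 (cv2) and the standard library are available. Lean on these libraries where they do the work, as an engineer would, in place of code of your own. Each camera call takes 0.05 s, during which the arm holds its last target. There are 200 camera calls.

## Task

Take the red spring from the black tray and thread it, tang end down, over the keyed rod on the straightener's pulled-out carriage, right down onto its seat: the tang has to run in the rod's slot, so twist the spring slightly if it snags on the way. Let go of it, then push the carriage home, without slamming it, until it clicks into its detent. Leave the other springs and the things on the bench where they are.

Things in the scene. Friction and masses are not known exactly. Their poses are not given: they have to be found in the camera images.
- spring: the red compression spring, loose, standing upright in the tray: stiff (does not compress in the hand), 36 mm outside, 26 mm inside diameter, 60 mm high, about 60 g. Origin at the centre of its underside, z up its axis, x towards its tang. A white paint stripe down the outside of the coils marks the tang's side.
- spring_centre (a point): the red spring's centre, on its axis 30 mm above its underside; axes as the spring's
- spring_tang (a point): the spring's tang: the end of the lowest coil, 4 mm wide and 4 mm high, bent inward at the underside and reaching to 8.5 mm from the spring's axis, in line with the white stripe. The point lies 10.5 mm from the axis along the spring's x, level with its underside.
- rod_seat (a point): centre of the dark round seat (48 mm across) at the foot of the rod on the carriage, 26 mm above the bench, on which the spring's underside must rest; moves with the carriage. z up the rod; x the way the carriage is pushed home. Carriage side walls stand 14 mm above the seat, 60 mm to either side; the front panel's inner face is 70 mm off, its top 44 mm above the seat.
- rod_shoulder (a point): centre of the top of the rod's keyed steel part, 48 mm above the seat: 22 mm across, with one open lengthwise slot 7 mm wide down its +x side (axes as rod_seat's), cut to a core 13 mm across. The slot takes the tang within about 0.15 rad either side; otherwise the tang snags on this shoulder.
- rod_tip (a point): top of the rod, 73 mm above the seat: end of the bare brass core, 13 mm across with a 5 mm cone at the end, that sticks up 25 mm above the shoulder; along it the tang passes at any angle
- carriage_front (a point): middle of the top edge of the blue front panel's outer face, the face that is pushed: 150 mm wide, from 6 to 70 mm above the bench, 12 mm thick; axes as rod_seat's, +x being the way home
- carriage (a joint): how far the carriage is out, in m: 0 fully home, 0.13 at most; it stays where it is left (friction 2.5 N). A sprung detent resists, with up to about 10 N in all, between 14 and 6 mm out; past that it draws the carriage home by itself and holds it there.
- straightener: the fixed housing that the carriage slides into. Origin on the bench below the middle of its front edge, x the way home. Grey cheeks 68 mm high to either side of the carriage (inner faces 77 mm off the middle), an aluminium block 90 mm high with four steel rollers on top from 140 to 230 mm along x
- tray: the fixed shallow black tray that holds three springs, 75 mm (its x) by 230 mm (its y), walls 11 mm high, floor 4 mm thick; origin below its centre. The springs stand 70 mm apart in a row along its y, in any order
- blue_spring: blue spring, 36 mm across, 76 mm high, standing in the tray: not the one wanted. Origin at the underside's centre
- yellow_spring: yellow spring, 36 mm across, 46 mm high, standing in the tray: not the one wanted. Origin at the underside's centre
- oil: clear oil bottle, 52 mm across, 160 mm high, origin under its centre; leave alone
- grease_tin: grease tin, 66 mm across, 90 mm high, origin under its centre; leave alone
- roller: spare steel roller lying flat, 56 mm across, 22 mm high, origin under its centre; leave alone
- caliper: caliper lying flat, 190 mm along its x, 11 mm high, origin under the middle of its beam; leave alone
- driver: red-handled screwdriver lying along its x, out at the right; leave alone
Things that resemble listed ones, but are neither listed nor needed, are in the scene too. There is more than one size of the spring; the one meant has the size given above.

How it is judged (in metres and radians):
On the way, in this order (a step that is already met when the one before it is completed fails the run):
1. the red spring sits on its seat over the rod, let go, with the carriage still out by more than 50 mm (horizontal distance between spring_centre and rod_seat below 0.005 m and z of spring_tang in the frame of rod_seat below 0.004 m and z of spring_centre in the frame of rod_seat below 0.034 m and contact force between the fingers and spring below 0.2 N and value of joint carriage above 0.05 m), for 0.2 s.
2. the carriage is home in its detent (value of joint carriage below 0.004 m and horizontal distance between spring_centre and rod_seat below 0.005 m and z of spring_tang in the frame of rod_seat below 0.004 m and z of spring_centre in the frame of rod_seat below 0.034 m), for 0.2 s.
At the end, for the whole second after the job is handed in: The red spring stands on the seat round the rod (axis within 5 mm, tang within 4 mm and centre within 34 mm of the seat's height, upright within 0.12 rad), released and at rest, and the carriage is home within 4 mm (all of step 2 and contact force between the fingers and spring below 0.2 N and angle between spring's own z axis and vertical below 0.12 rad and linear speed of spring below 0.02 m/s); the robot touches nothing.
It fails at once if another spring or a thing on the bench is shifted by more than 25 mm (distance of any of blue_spring, yellow_spring, oil, grease_tin, roller, caliper, driver from where it was at the start of the episode above 0.025 m).
It fails at once if the carriage is slammed (faster than 0.5 m/s) (velocity of joint carriage below -0.5 m/s).
It also fails if it takes over 61 s, if anything falls off the work surface, if the arm or the gripper's body presses on something with over 40 N, if the wrist force passes 120 N, or if a joint passes its speed limit or range.

## Working session

There is one attempt and no reset: what is moved stays moved. The work goes in short steps, Python scripts to look and compute and a shell command to move; the robot and the scene stay as the last step left them, time stands still between calls to the robot, and variables do not carry over. Pictures are saved under pics/ and viewed, about 8 in all and at most 12, crops included, and the job is handed in when it is done.

```bash
ls; mkdir -p pics
cat > h.py <<'E'
import numpy as np, cv2
from station import r, vision, finish_job
def cap(n,save=None):
    c=vision.capture(n)
    if save: cv2.imwrite('pics/'+save+'.png',c['frame'][:,:,::-1])
    return c
def ray(c,u,v,fish=False):
    K=np.array(c['K']);x=(u-K[0,2])/K[0,0];y=(v-K[1,2])/K[1,1]
    if fish:
        t=np.hypot(x,y);s=np.sin(t)/t if t>1e-9 else 1
        d=np.array([x*s,-y*s,-np.cos(t)])
    else: d=np.array([x,-y,-1.])
    return np.array(c['xyz']),np.array(c['orientation'])@d
def onz(c,u,v,z,fish=False):
    o,d=ray(c,u,v,fish);return o+d*(z-o[2])/d[2]
def proj(c,p,fish=False):
    K=np.array(c['K']);q=np.array(c['orientation']).T@(np.array(p)-np.array(c['xyz']))
    x,y,z=q[0],-q[1],-q[2]
    if fish:
        rr=np.hypot(x,y);t=np.arctan2(rr,z);x,y=x/rr*t,y/rr*t
    else: x,y=x/z,y/z
    return K[0,0]*x+K[0,2],K[1,1]*y+K[1,2]
E
python3 - <<'E'
from h import *
a=cap('top','top1');b=cap('scene','scene1');w=cap('wrist','wrist1')
for c in(a,b,w):print(np.round(c['K'],1).tolist(),np.round(c['xyz'],3),np.round(c['orientation'],2).tolist())
print(r.sense())
E
```

```text
pics
[[386.4, 0.0, 322.6], [0.0, 386.4, 201.8], [0.0, 0.0, 1.0]] [0.326 0.003 1.139] [[0.02, 0.98, -0.19], [-1.0, 0.02, -0.0], [0.0, 0.19, 0.98]]
[[465.7, 0.0, 317.7], [0.0, 465.7, 197.9], [0.0, 0.0, 1.0]] [ 1.473 -0.305  1.122] [[0.29, -0.7, 0.65], [0.96, 0.2, -0.21], [0.01, 0.68, 0.73]]
[[309.7, 0.0, 318.8], [0.0, 309.7, 202.8], [0.0, 0.0, 1.0]] [0.271 0.57  0.383] [[-0.31, 0.91, 0.29], [-0.95, -0.29, -0.09], [0.0, -0.3, 0.95]]
{'time_s': 0.15, 'joints': array([ 8.70680159e+01,  2.20802984e+01,  3.98710334e-01, -1.79164914e-02,
       -6.84124263e+01, -1.48169364e+01]), 'joint_velocities': array([ 0.02709828, -0.07091347,  0.34008345,  0.10828298, -0.00927346,
       -0.03571188]), 'effort': array([ 7.59783029e-05, -3.91053665e+01,  1.87587869e+01,  4.22232360e+00,
        1.23983322e-02, -1.37652842e-04]), 'tcp_pos': array([0.1903951 , 0.59486693, 0.24672779]), 'ee_rot': array([[ 9.52366417e-01, -3.04955844e-01, -3.74316955e-04],
       [-3.04956042e-01, -9.52365043e-01, -1.62382270e-03],
       [ 1.38707840e-04,  1.66062443e-03, -9.99998612e-01]]), 'wrist_force': array([-0.04762628, -0.13455217, -0.28342129]), 'moment': array([0.01933341, 0.03491324, 0.00637682]), 'gripper_width': 0.994190119086098}
```

View pics/top1.png

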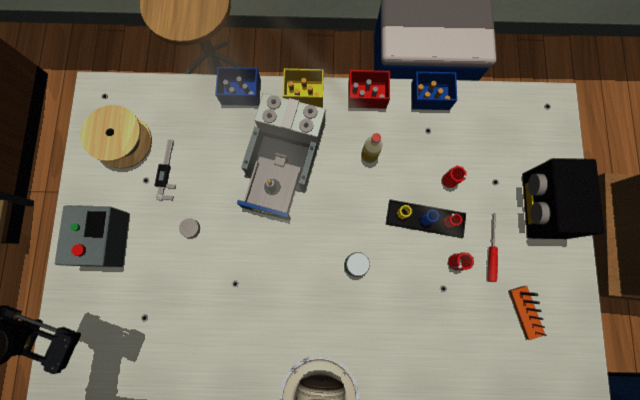

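View pics/scene1.png

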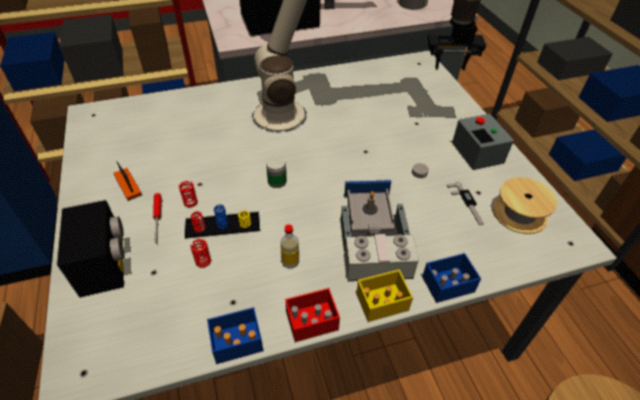

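Top view: there are three red springs. One stands in the black tray at (455,220), and two lie or stand loose on the bench at (454,177) and (460,261). Only the one in the tray fits the description. The carriage is out at about (270,185), with its blue front at (264,210). I'll measure these and confirm with one crop.

Run:
```python
from h import *
a=cap('top');b=cap('scene')
def blobs(c,lo,hi,box,z):
    h=cv2.cvtColor(c['frame'],cv2.COLOR_RGB2HSV)
    m=cv2.inRange(h,np.array(lo),np.array(hi));M=np.zeros_like(m);x0,y0,x1,y1=box;M[y0:y1,x0:x1]=m[y0:y1,x0:x1]
    n,l,s,ce=cv2.connectedComponentsWithStats(M)
    for i in range(1,n):
        if s[i,4]>15: 
            rc=cv2.minAreaRect(np.argwhere(l==i)[:,::-1].astype(np.float32))
            print(s[i].tolist(),ce[i].round(1),onz(c,*ce[i],z).round(3),[onz(c,*p,z)[:2].round(3).tolist() for p in cv2.boxPoints(rc)])
print('red');blobs(a,(0,120,60),(8,255,255),(380,150,475,280),.04)
print('blue');blobs(a,(105,120,40),(125,255,255),(220,180,310,230),.07)
print('tray');blobs(a,(0,0,0),(180,255,45),(380,190,475,245),.011)
print('red scene');blobs(b,(0,120,60),(8,255,255),(170,170,220,275),.04)
for n,c,(x0,y0,x1,y1) in(('t',a,(380,150,480,280)),('c',a,(225,130,325,225)),('s',b,(170,170,270,275))):
    pass
f=a['frame'];g=b['frame']
im=np.hstack([cv2.resize(f[155:275,390:480],(360,480),interpolation=cv2.INTER_CUBIC),cv2.resize(f[130:230,230:310],(384,480),interpolation=cv2.INTER_CUBIC)])
cv2.imwrite('pics/crop1.png',im[:,:,::-1])
```

```text
red
[442, 166, 24, 22, 344] [453.6 176.5] [ 0.621 -0.378  0.04 ] [[0.613, -0.334], [0.665, -0.394], [0.628, -0.422], [0.577, -0.363]]
[444, 213, 19, 15, 201] [453.  220.2] [ 0.492 -0.371  0.04 ] [[0.498, -0.339], [0.519, -0.39], [0.485, -0.402], [0.464, -0.352]]
[448, 253, 26, 17, 329] [461.2 260.9] [ 0.377 -0.389  0.04 ] [[0.398, -0.353], [0.399, -0.424], [0.355, -0.422], [0.353, -0.351]]
blue
[238, 201, 34, 11, 117] [252.6 206. ] [0.515 0.201 0.07 ] [[0.519, 0.245], [0.531, 0.242], [0.509, 0.147], [0.497, 0.15]]
tray
[386, 200, 79, 38, 1048] [419.1 219.9] [ 0.495 -0.281  0.011] [[0.481, -0.181], [0.553, -0.195], [0.517, -0.421], [0.446, -0.405]]
[441, 210, 15, 6, 46] [447.3 212.1] [ 0.52  -0.365  0.011] [[0.511, -0.346], [0.526, -0.347], [0.527, -0.388], [0.512, -0.387]]
red scene
[179, 181, 18, 27, 326] [187.8 193.4] [ 0.374 -0.39   0.04 ] [[0.315, -0.417], [0.313, -0.37], [0.435, -0.367], [0.436, -0.411]]
[190, 211, 16, 22, 232] [197.6 221.4] [ 0.501 -0.375  0.04 ] [[0.46, -0.397], [0.455, -0.36], [0.542, -0.353], [0.546, -0.389]]
[191, 238, 20, 30, 408] [200.6 252.6] [ 0.62  -0.381  0.04 ] [[0.569, -0.409], [0.563, -0.363], [0.667, -0.352], [0.673, -0.396]]
```

View pics/crop1.png

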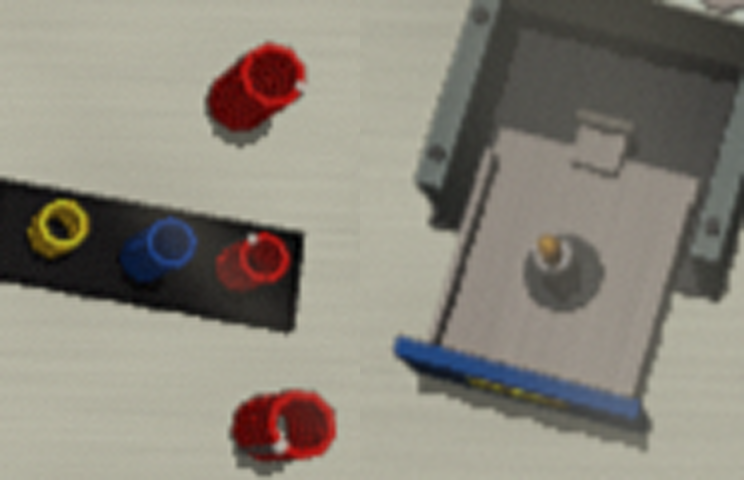

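Confirmed: the tray's red spring is the compact one standing in the row with yellow and blue. Its top ring is at about (456.5,219.3), with the white stripe at (453,214.5). The other two red springs are bigger and lie outside the tray. The rod tip is at (269,180.6) and the seat at (272.3,186.7).

```bash
python3 - <<'E'
from h import *
a=cap('top')
for n,u,v,z in(('ring',456.5,219.3,.064),('stripe',453,214.5,.064),('tip',269,180.6,.099),('seat',272.3,186.7,.026),('frontL',237.9,201.5,.07),('frontR',289,216,.07)):
    print(n,onz(a,u,v,z).round(4))
E
python3 -m jog '{"delta_pos":[[20,-25,0],[20,-25,0],[20,-25,0],[20,-25,0],[20,-25,0],[20,-25,0],[20,-25,0],[20,-25,0],[20,-25,0],[20,-25,0]],"rot":[[0,0,-2.5],[0,0,-2.5],[0,0,-2.5],[0,0,-2.5],[0,0,-2.5],[0,0,-2.5],[0,0,-2.5],[0,0,-2.5],[0,0,-2.5],[0,0,-2.5]],"grip":[100,100,100,100,100,100,100,100,100,100]}'
python3 -m jog '{"delta_pos":[[18,-30,0],[18,-30,0],[18,-30,0],[18,-30,0],[18,-30,0],[18,-30,0],[18,-30,0],[18,-30,0],[5,-35,0],[0,-35,0]],"rot":[[0,0,-2.5],[0,0,-2.5],[0,0,-2.5],[0,0,-2.5],[0,0,-2.5],[0,0,-2.5],[0,0,-2.5],[0,0,-2.5],[0,0,-2.5],[0,0,-2.5]],"grip":[100,100,100,100,100,100,100,100,100,100]}'
```

```text
ring [ 0.491  -0.3728  0.064 ]
stripe [ 0.5044 -0.3636  0.064 ]
tip [0.5821 0.1542 0.099 ]
seat [0.5817 0.1542 0.026 ]
frontL [0.5267 0.243  0.07  ]
frontR [0.4887 0.0976 0.07  ]
time_s: 1.13
tcp_pos: [0.3912, 0.3439, 0.2478]
ee_rot: [[0.733, -0.68, 0.0], [-0.68, -0.733, 0.0], [-0.0, -0.0, -1.0]]
wrist_force: [0.4, 0.7, 0.7]
gripper_width: 1.003
time_s: 1.97
tcp_pos: [0.5406, 0.0337, 0.2472]
ee_rot: [[0.377, -0.926, 0.0], [-0.926, -0.377, -0.0], [0.0, 0.0, -1.0]]
wrist_force: [1.7, -0.1, -0.2]
gripper_width: 0.995
```

```bash
python3 -m jog '{"delta_pos":[[-5,-40,0],[-5,-40,0],[-5,-40,0],[-5,-40,0],[-5,-40,0],[-5,-40,0],[-5,-40,0],[-5,-40,0],[-5,-40,0],[-5,-40,0]],"rot":[[0,0,-3],[0,0,-3],[0,0,-3],[0,0,-3],[0,0,-3],[0,0,-3],[0,0,-3],[0,0,-3],[0,0,-3],[0,0,-3]],"grip":[100,100,100,100,100,100,100,100,100,100]}'
python3 -m jog '{"delta_pos":[[0,-7,-15],[0,0,-15],[0,0,0],[0,0,0],[0,0,0]],"rot":[[0,0,0],[0,0,0],[0,0,0],[0,0,0],[0,0,0]],"grip":[100,100,100,100,100]}'
python3 - <<'E'
from h import *
w=cap('wrist','w2');cv2.imwrite('pics/w2c.png',cv2.resize(w['frame'][60:400,180:480],(529,600),interpolation=cv2.INTER_CUBIC)[:,:,::-1])
print(proj(w,(.491,-.373,.064),True),r.sense()['tcp_pos'])
E
```

```text
time_s: 2.8
tcp_pos: [0.4889, -0.3667, 0.2477]
ee_rot: [[-0.137, -0.991, 0.0], [-0.991, 0.137, -0.0], [0.0, -0.0, -1.0]]
wrist_force: [0.8, 0.5, -0.2]
gripper_width: 0.995
time_s: 3.22
tcp_pos: [0.49, -0.3717, 0.2185]
ee_rot: [[-0.134, -0.991, 0.001], [-0.991, 0.134, -0.001], [0.001, -0.001, -1.0]]
wrist_force: [0.7, -0.1, 1.7]
gripper_width: 0.999
(np.float64(318.5441510734621), np.float64(192.72344589108496)) [ 0.49022049 -0.37157349  0.21885442]
```

View pics/w2c.png

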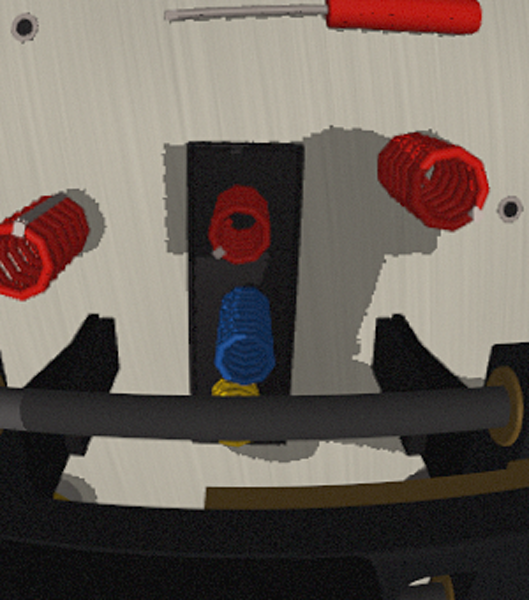

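The red spring's top ring is centred near crop (240.5,234) and its stripe top is at (219,254). Blue is next to it, and the fingers straddle the tray's short side.

Run:
```python
from h import *
w=cap('wrist')
h=cv2.cvtColor(w['frame'],cv2.COLOR_RGB2HSV);m=cv2.inRange(h,np.array((0,120,60)),np.array((8,255,255)))|cv2.inRange(h,np.array((172,120,60)),np.array((180,255,255)))
M=np.zeros_like(m);M[155:215,295:340]=m[155:215,295:340]
ys,xs=np.nonzero(M);print(xs.min(),xs.max(),ys.min(),ys.max())
s=180/255*0+1.763
g=w['frame'][200:208,300:310].astype(int);q=g.min(2);i=np.argwhere(q>110)+[200,300];print('stripe px',i[:,::-1].mean(0) if len(i) else None)
bt=[onz(w,x,y,.064,True) for x,y in((xs.min(),192),(xs.max()+1,192),((xs.min()+xs.max())/2,ys.max()+1))]
print(np.round(bt,4))
c=onz(w,180+240.5/s,60+234/s,.064,True);st=onz(w,180+219/s,60+254/s,.064,True)
d=st-c;print(c.round(4),st.round(4),np.degrees(np.arctan2(d[1],d[0])),np.hypot(*d[:2]))
```

```text
298 333 164 209
stripe px None
[[ 0.5112 -0.3763  0.064 ]
 [ 0.4763 -0.3715  0.064 ]
 [ 0.4968 -0.3555  0.064 ]]
[ 0.4934 -0.3731  0.064 ] [ 0.507  -0.3632  0.064 ] 36.234810143501655 0.01681358206885436
```

```bash
python3 -m jog '{"delta_pos":[[3.5,-2,-24],[0,0,-30],[0,0,-30],[0,0,-30],[0,0,-25],[0,0,-15],[0,0,-10],[0,0,0],[0,0,0],[0,0,0]],"rot":[[0,0,0],[0,0,0],[0,0,0],[0,0,0],[0,0,0],[0,0,0],[0,0,0],[0,0,0],[0,0,0],[0,0,0]],"grip":[100,100,100,100,100,100,100,100,100,100]}'
python3 -m jog '{"delta_pos":[[0,0,0],[0,0,0],[0,0,0],[0,0,0],[0,0,0],[0,0,0],[0,0,0],[0,0,0],[0,0,0],[0,0,0]],"rot":[[0,0,0],[0,0,0],[0,0,0],[0,0,0],[0,0,0],[0,0,0],[0,0,0],[0,0,0],[0,0,0],[0,0,0]],"grip":[30,30,30,30,30,30,30,30,30,30]}'
```

```text
time_s: 4.15
tcp_pos: [0.4943, -0.3742, 0.0553]
ee_rot: [[-0.134, -0.991, 0.003], [-0.991, 0.134, -0.002], [0.001, -0.003, -1.0]]
wrist_force: [-0.3, -0.0, -0.9]
gripper_width: 0.999
time_s: 4.98
tcp_pos: [0.493, -0.3738, 0.0535]
ee_rot: [[-0.135, -0.991, -0.0], [-0.991, 0.135, 0.0], [-0.0, 0.0, -1.0]]
wrist_force: [-0.4, -0.5, 0.5]
gripper_width: 0.409
```

```bash
python3 -m jog '{"delta_pos":[[0,0,0],[0,0,0],[0,0,15],[0,0,30],[0,0,35],[0,0,40],[0,0,40],[0,0,40],[0,0,0],[0,0,0]],"rot":[[0,0,0],[0,0,0],[0,0,0],[0,0,0],[0,0,0],[0,0,0],[0,0,0],[0,0,0],[0,0,0],[0,0,0]],"grip":[0,0,0,0,0,0,0,0,0,0]}'
python3 -m jog '{"delta_pos":[[6,35,0],[6,35,0],[6,35,0],[6,35,0],[6,35,0],[6,35,0],[6,35,0],[6,35,0],[6,35,0],[6,35,0]],"rot":[[0,0,-3.4],[0,0,-3.4],[0,0,-3.4],[0,0,-3.4],[0,0,-3.4],[0,0,-3.4],[0,0,-3.4],[0,0,-3.4],[0,0,-3.4],[0,0,-3.4]],"grip":[0,0,0,0,0,0,0,0,0,0]}'
python3 -m jog '{"delta_pos":[[6,35,0],[6,35,0],[6,35,0],[6,35,0],[5,34,0],[0,0,0],[0,0,0],[0,0,0]],"rot":[[0,0,-3.4],[0,0,-3.4],[0,0,-3.4],[0,0,-3.4],[0,0,-3.4],[0,0,0],[0,0,0],[0,0,0]],"grip":[0,0,0,0,0,0,0,0]}'
python3 - <<'E'
from h import *
w=cap('wrist','w3');a=cap('top','t3');b=cap('scene','s3')
f=a['frame'][130:230,220:320];g=b['frame'][120:250,320:450]
cv2.imwrite('pics/c3.png',np.hstack([cv2.resize(w['frame'][100:400,180:480],(480,480)),cv2.resize(g,(320,480))])[:,:,::-1])
s=r.sense();print(s['tcp_pos'],s['ee_rot'].round(3).tolist(),s['gripper_width'],[np.round(proj(w,p,True),1) for p in((.582,.154,.099),(.582,.154,.074),(.582,.154,.026))])
E
```

```text
time_s: 5.82
tcp_pos: [0.494, -0.3742, 0.2569]
ee_rot: [[-0.135, -0.991, 0.006], [-0.991, 0.135, -0.003], [0.002, -0.007, -1.0]]
wrist_force: [-0.2, 0.4, -0.8]
gripper_width: 0.41
time_s: 6.65
tcp_pos: [0.552, -0.0221, 0.2517]
ee_rot: [[-0.668, -0.744, -0.003], [-0.744, 0.668, -0.0], [0.003, 0.002, -1.0]]
wrist_force: [0.4, -0.5, -0.9]
gripper_width: 0.409
time_s: 7.32
tcp_pos: [0.5812, 0.15, 0.2518]
ee_rot: [[-0.855, -0.519, -0.003], [-0.519, 0.855, -0.001], [0.004, 0.0, -1.0]]
wrist_force: [0.8, -0.3, -1.5]
gripper_width: 0.408
[0.58165921 0.14901372 0.25312659] [[-0.856, -0.518, -0.001], [-0.518, 0.856, -0.0], [0.001, 0.0, -1.0]] 0.4122424891031979 [array([322. , 197.1]), array([321.7, 190.4]), array([321.3, 179.9])]
```

View pics/c3.png

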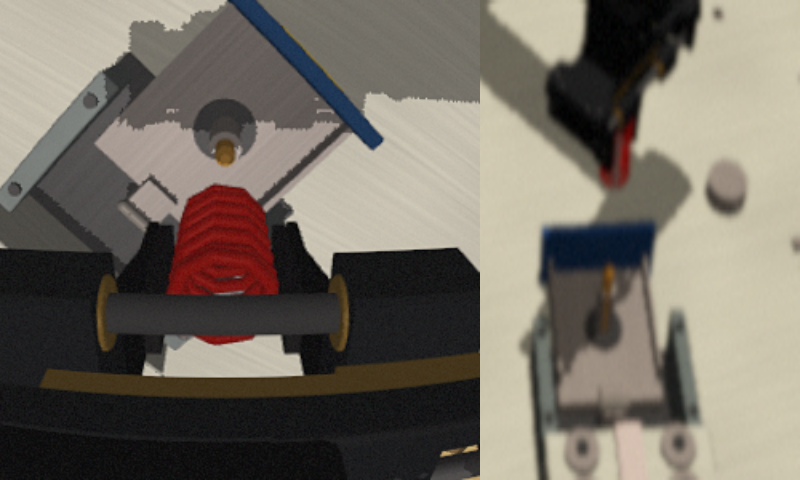

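Wrist crop: the brass rod tip is at about (225,152), the dark seat round (225,130), and the blue front runs along the upper right. The spring is upright between the fingers. Next I'll measure rod, panel direction and spring from masks.

Run:
```python
from h import *
w=cap('wrist');f=w['frame'];h=cv2.cvtColor(f,cv2.COLOR_RGB2HSV)
def pts(lo,hi,b):
    m=cv2.inRange(h,np.array(lo),np.array(hi));x0,y0,x1,y1=b;M=np.zeros_like(m);M[y0:y1,x0:x1]=m[y0:y1,x0:x1]
    n,l,s,_=cv2.connectedComponentsWithStats(M);i=1+s[1:,4].argmax();return np.argwhere(l==i)[:,::-1],s[i]
p,s=pts((8,120,60),(25,255,255),(300,175,345,215));print('brass',s,p.mean(0))
print('rows',[(y,p[p[:,1]==y][:,0].min(),p[p[:,1]==y][:,0].max()) for y in np.unique(p[:,1])])
# blue panel: outline in world at z=.07
p,s=pts((100,120,40),(125,255,255),(300,90,440,200));print('blue',s)
c=cv2.minAreaRect(p.astype(np.float32));bp=cv2.boxPoints(c)
for q in bp:print('corner',q.round(1),onz(w,*q,.07,True).round(4))
# seat: dark pixels
p,s=pts((0,0,0),(180,80,95),(295,155,345,210));print('seat',s,[onz(w,x,y,.026,True).round(4).tolist() for x,y in((s[0],181),(s[0]+s[2],181),(s[0]+s[2]/2,s[1]))])
p,s=pts((0,120,60),(10,255,255),(270,200,370,330));print('spring',s)
b=[(y,p[p[:,1]==y][:,0].min(),p[p[:,1]==y][:,0].max()) for y in range(215,260,4)];print(b)
T=r.sense()['tcp_pos'];print(T, [np.round(proj(w,T+[0,0,z],True),1) for z in(-.0495,.0105)])
cr=cv2.resize(f[155:335,255:385],(578,600*4//3 if 0 else 600),interpolation=cv2.INTER_CUBIC);cv2.imwrite('pics/c4.png',cr[:,:,::-1])
```

```text
brass [316 187  12  16 158] [321.17088608 194.4556962 ]
rows [(np.int64(187), np.int64(319), np.int64(324)), (np.int64(188), np.int64(318), np.int64(325)), (np.int64(189), np.int64(317), np.int64(326)), (np.int64(190), np.int64(316), np.int64(326)), (np.int64(191), np.int64(316), np.int64(326)), (np.int64(192), np.int64(316), np.int64(326)), (np.int64(193), np.int64(316), np.int64(326)), (np.int64(194), np.int64(316), np.int64(326)), (np.int64(195), np.int64(316), np.int64(327)), (np.int64(196), np.int64(316), np.int64(326)), (np.int64(197), np.int64(316), np.int64(326)), (np.int64(198), np.int64(316), np.int64(326)), (np.int64(199), np.int64(316), np.int64(326)), (np.int64(200), np.int64(317), np.int64(326)), (np.int64(201), np.int64(318), np.int64(325)), (np.int64(202), np.int64(319), np.int64(323))]
blue [ 320   90  100  102 1457]
corner [318.5  94.3] [0.4992 0.0987 0.07  ]
corner [327.2  86. ] [0.4872 0.1017 0.07  ]
corner [421.8 184.4] [0.5206 0.245  0.07  ]
corner [413.1 192.8] [0.5338 0.2419 0.07  ]
seat [300 160  44  38 944] [[0.5978, 0.132, 0.026], [0.5702, 0.1776, 0.026], [0.562, 0.1415, 0.026]]
spring [ 284  216   70   69 3236]Traceback (most recent call last):
  File "<stdin>", line 15, in <module>
    return umr_minimum(a, axis, None, out, keepdims, initial, where)
ValueError: zero-size array to reduction operation minimum which has no identity
```

Run:
```python
from h import *
w=cap('wrist');b=cap('scene');T=r.sense()['tcp_pos']
P=np.array([.583,.1543,0])
print('T',T,'spring ends px',[np.round(proj(w,T+[0,0,z],True),1) for z in(-.0495,.0105)])
u=np.array([.86,.52,0])
print('cone base far',proj(w,P+u*.0065+[0,0,.094],True),'tip',proj(w,P+[0,0,.099],True),'shoulder near',proj(w,P+u*-.0065+[0,0,.074],True))
q=[np.round(proj(b,T+[0,0,z]),1) for z in(-.0495,.0105)];print('scene',q)
x,y=np.mean(q,0).astype(int)
i1=cv2.resize(b['frame'][y-30:y+70,x-40:x+40],(480,600),interpolation=cv2.INTER_CUBIC)
i2=cv2.resize(w['frame'][175:325,280:360],(320,600),interpolation=cv2.INTER_CUBIC)
print('crop0',x-40,y-30)
cv2.imwrite('pics/c4.png',np.hstack([i1,i2])[:,:,::-1])
```

```text
T [0.5819693  0.14925518 0.25368432] spring ends px [array([319.3, 238. ]), array([319.5, 288.6])]
cone base far (np.float64(322.8320371614541), np.float64(201.95361465094513)) tip (np.float64(322.919038358168), np.float64(197.1402012237406)) shoulder near (np.float64(322.6256573638292), np.float64(184.39183748217815))
scene [array([374.3, 166.3]), array([376.5, 150.6])]
crop0 335 128
```

View pics/c4.png

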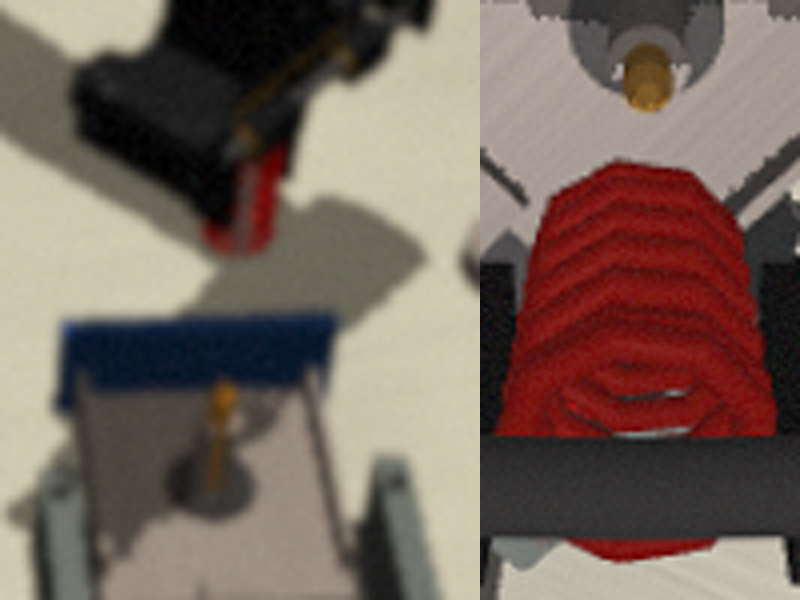

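The stripe faces the scene camera, at about crop (243,190). I'll measure its offset from the spring's axis to get the yaw.

Run:
```python
from h import *
b=cap('scene');T=r.sense()['tcp_pos']
f=b['frame'].astype(int)
for y in range(150,172,2):
    print(y,' '.join(f'{v[0]},{v[1]}' for v in f[y,367:383]))
for a in(-35,-25,-20,-15,-10,-5,0,10):
    d=.018*np.array([np.cos(np.radians(a)),np.sin(np.radians(a)),0])
    print(a,[np.round(proj(b,T+d+[0,0,z]),1) for z in(-.045,-.025)])
print([np.round(proj(b,T+[s*.29*.018,s*.957*.018,z]),1) for s in(-1,1) for z in (-.045,-.025)])
```

```text
150 32,31 33,33 34,33 24,26 25,26 22,21 36,31 61,49 72,57 62,48 47,36 28,25 15,14 10,12 12,13 12,12
152 19,20 21,20 21,20 16,17 19,16 30,29 49,45 59,53 60,55 57,46 53,40 37,28 24,16 36,14 44,8 42,12
154 3,3 14,12 8,10 6,4 12,13 28,24 39,37 39,33 39,27 48,30 48,30 50,17 69,8 85,7 85,6 61,11
156 7,5 4,5 7,6 7,7 6,8 11,10 14,9 34,20 62,39 78,50 83,44 90,23 96,11 102,11 89,12 59,25
158 12,11 15,13 4,2 7,5 6,6 0,0 11,7 38,20 67,41 80,50 96,47 100,28 106,16 116,31 124,71 135,114
160 9,10 2,0 4,2 5,6 5,5 1,2 12,6 42,26 65,46 83,56 102,41 120,22 121,17 114,36 129,88 158,144
162 32,32 11,11 7,8 12,9 6,5 6,2 27,5 58,29 76,48 94,54 104,34 113,16 111,9 104,35 102,72 112,103
164 81,76 62,50 46,27 34,13 13,0 13,9 38,21 63,39 87,58 102,53 118,36 115,18 106,15 101,45 102,82 106,100
166 104,96 102,69 97,39 83,15 68,14 56,13 66,33 78,47 83,54 94,51 103,34 106,22 106,23 103,55 109,91 109,105
168 115,109 105,90 101,67 99,42 100,33 97,34 95,38 89,50 88,53 99,50 108,41 108,35 107,54 103,79 105,96 107,103
170 174,167 144,139 119,112 106,92 104,80 104,75 97,67 91,66 92,68 99,69 103,72 104,82 108,96 108,101 110,106 108,103
-35 [array([373.1, 169.3]), array([373.8, 164.1])]
-25 [array([374.2, 169.4]), array([374.9, 164.3])]
-20 [array([374.7, 169.5]), array([375.5, 164.3])]
-15 [array([375.3, 169.5]), array([376. , 164.3])]
-10 [array([375.8, 169.5]), array([376.6, 164.3])]
-5 [array([376.4, 169.4]), array([377.1, 164.2])]
0 [array([376.9, 169.3]), array([377.6, 164.2])]
10 [array([377.9, 169. ]), array([378.6, 163.9])]
[array([368.3, 165.1]), array([369., 160.]), array([380.8, 165.2]), array([381.6, 160.1])]
```

Stripe yaw comes out at about -16°, and the carriage's home yaw at about -13.4°. The rod is at about (0.5835, 0.153). I'll shift, turn +1.5° and descend to just above the rod tip.

```bash
python3 -m jog '{"delta_pos":[[1.5,3.7,-15],[0,0,-25],[0,0,-25],[0,0,-20],[0,0,-10],[0,0,0],[0,0,0],[0,0,0]],"rot":[[0,0,1.5],[0,0,0],[0,0,0],[0,0,0],[0,0,0],[0,0,0],[0,0,0],[0,0,0]],"grip":[0,0,0,0,0,0,0,0]}'
python3 - <<'E'
from h import *
w=cap('wrist');b=cap('scene');a=cap('top');T=r.sense()['tcp_pos'];print(T)
i2=cv2.resize(w['frame'][150:330,260:380],(400,600),interpolation=cv2.INTER_CUBIC)
x,y=np.array(proj(b,[.5835,.153,.1])).astype(int)
i1=cv2.resize(b['frame'][y-35:y+40,x-25:x+25],(400,600),interpolation=cv2.INTER_CUBIC)
print(x-25,y-35,proj(b,[.5835,.153,.099]),proj(b,T-[0,0,.0495]),proj(w,T-[0,0,.0495],True))
cv2.imwrite('pics/c5.png',np.hstack([i1,i2])[:,:,::-1])
E
```

```text
time_s: 8.33
tcp_pos: [0.5846, 0.1542, 0.1602]
ee_rot: [[-0.841, -0.541, 0.003], [-0.541, 0.841, 0.001], [-0.003, -0.001, -1.0]]
wrist_force: [0.7, -0.1, 0.3]
gripper_width: 0.41
[0.58423461 0.15423137 0.16009505]
347 156 (np.float64(372.16354074655374), np.float64(191.68976582122934)) (np.float64(373.00626120498885), np.float64(189.12699258839172)) (np.float64(319.4792531564984), np.float64(236.73156945215868))
```

View pics/c5.png

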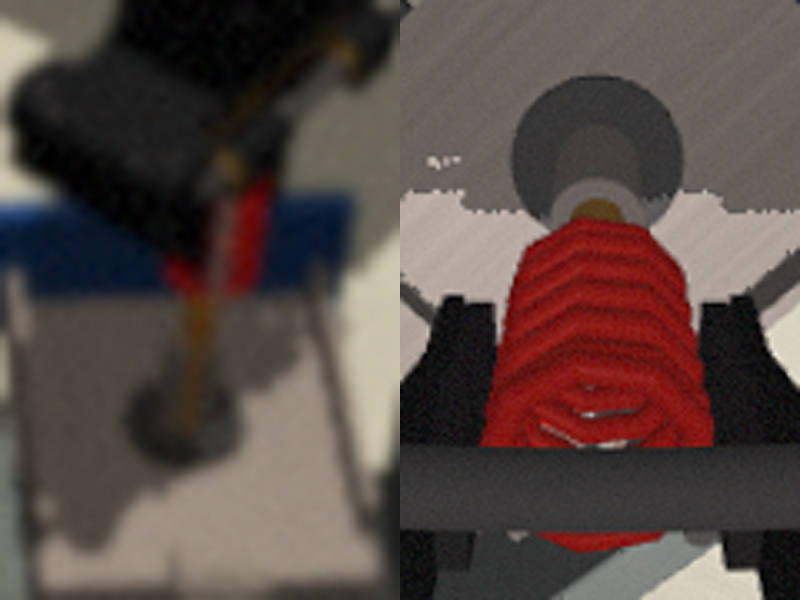

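Both views put the rod core under the spring's axis within about 1–2 mm. I'll nudge back 1 mm in y and go down over the core.

```bash
python3 -m jog '{"delta_pos":[[-0.5,-1,-3],[0,0,-5],[0,0,-5],[0,0,-5],[0,0,-5],[0,0,-5],[0,0,0],[0,0,0]],"rot":[[0,0,0],[0,0,0],[0,0,0],[0,0,0],[0,0,0],[0,0,0],[0,0,0],[0,0,0]],"grip":[0,0,0,0,0,0,0,0]}'
python3 -m jog '{"delta_pos":[[0,0,-3],[0,0,-3],[0,0,-3],[0,0,-3],[0,0,0],[0,0,0]],"rot":[[0,0,0],[0,0,0],[0,0,0],[0,0,0],[0,0,0],[0,0,0]],"grip":[0,0,0,0,0,0]}'
```

```text
time_s: 9.15
tcp_pos: [0.5828, 0.1529, 0.13]
ee_rot: [[-0.841, -0.541, -0.001], [-0.541, 0.841, -0.001], [0.001, -0.0, -1.0]]
wrist_force: [0.6, 0.7, -0.2]
gripper_width: 0.412
time_s: 9.65
tcp_pos: [0.5829, 0.1529, 0.1183]
ee_rot: [[-0.841, -0.541, -0.0], [-0.541, 0.841, -0.0], [0.001, -0.0, -1.0]]
wrist_force: [-0.3, -0.4, 0.1]
gripper_width: 0.408
```

There was no force passing the shoulder (underside now 5 mm below it), so the tang is in the slot. Going on down.

```bash
python3 -m jog '{"delta_pos":[[0,0,-5],[0,0,-5],[0,0,-5],[0,0,-5],[0,0,-5],[0,0,-5],[0,0,0],[0,0,0]],"rot":[[0,0,0],[0,0,0],[0,0,0],[0,0,0],[0,0,0],[0,0,0],[0,0,0],[0,0,0]],"grip":[0,0,0,0,0,0,0,0]}'
python3 -m jog '{"delta_pos":[[0,0,-3],[0,0,-3],[0,0,-3],[0,0,-2],[0,0,-1.5],[0,0,0],[0,0,0]],"rot":[[0,0,0],[0,0,0],[0,0,0],[0,0,0],[0,0,0],[0,0,0],[0,0,0]],"grip":[0,0,0,0,0,0,0]}'
```

```text
time_s: 10.32
tcp_pos: [0.5829, 0.1528, 0.0881]
ee_rot: [[-0.841, -0.541, -0.001], [-0.541, 0.841, -0.0], [0.001, -0.0, -1.0]]
wrist_force: [0.0, 0.3, 0.3]
gripper_width: 0.414
time_s: 10.9
tcp_pos: [0.583, 0.1529, 0.076]
ee_rot: [[-0.841, -0.541, -0.0], [-0.541, 0.841, -0.0], [0.0, -0.0, -1.0]]
wrist_force: [0.2, 0.2, -0.9]
gripper_width: 0.409
```

It's at the seat (TCP 0.076). Release, retreat upwards and look.

```bash
python3 -m jog '{"delta_pos":[[0,0,-1],[0,0,0],[0,0,0],[0,0,0],[0,0,0],[0,0,0],[0,0,0],[0,0,0]],"rot":[[0,0,0],[0,0,0],[0,0,0],[0,0,0],[0,0,0],[0,0,0],[0,0,0],[0,0,0]],"grip":[0,0,80,80,80,80,80,80]}'
python3 -m jog '{"delta_pos":[[0,0,10],[0,0,20],[0,0,30],[0,0,40],[0,0,40],[0,0,0],[0,0,0],[0,0,0]],"rot":[[0,0,0],[0,0,0],[0,0,0],[0,0,0],[0,0,0],[0,0,0],[0,0,0],[0,0,0]],"grip":[80,80,80,80,80,80,80,80]}'
python3 - <<'E'
from h import *
w=cap('wrist');b=cap('scene')
i2=cv2.resize(w['frame'][100:340,220:420],(500,600),interpolation=cv2.INTER_CUBIC)
x,y=np.array(proj(b,[.5835,.153,.05])).astype(int)
i1=cv2.resize(b['frame'][y-60:y+60,x-30:x+30],(300,600),interpolation=cv2.INTER_CUBIC)
cv2.imwrite('pics/c6.png',np.hstack([i1,i2])[:,:,::-1])
for z in(.026,.086,.099):print(z,proj(w,[.5835,.153,z],True))
E
```

```text
time_s: 11.57
tcp_pos: [0.583, 0.1529, 0.075]
ee_rot: [[-0.841, -0.541, -0.0], [-0.541, 0.841, -0.0], [0.0, -0.0, -1.0]]
wrist_force: [0.7, -0.1, -0.0]
gripper_width: 0.76
time_s: 12.23
tcp_pos: [0.5826, 0.1529, 0.2155]
ee_rot: [[-0.841, -0.541, 0.0], [-0.541, 0.841, 0.001], [-0.001, 0.001, -1.0]]
wrist_force: [0.7, 0.5, -1.0]
gripper_width: 0.799
0.026 (np.float64(318.50538646434046), np.float64(185.09749480518016))
0.086 (np.float64(318.50059214601606), np.float64(201.76616881314015))
0.099 (np.float64(318.4993746935086), np.float64(206.32407027514395))
```

View pics/c6.png

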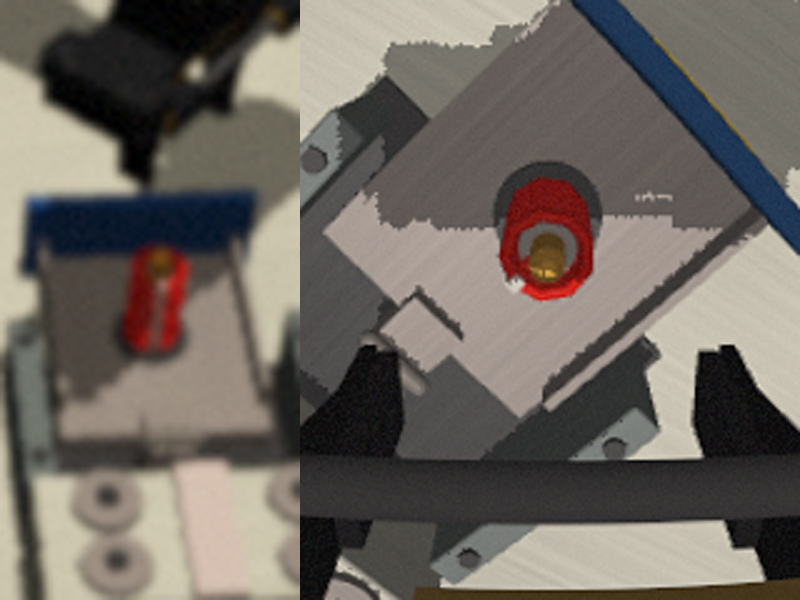

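The spring stands on the seat with the brass core showing through the ring at crop (548,258), and the stripe points home at (515,283). Now I'll shut the fingers, turn the jaw axis along the panel, and go behind the panel and down.

```bash
python3 -m jog '{"delta_pos":[[-18,4.5,0],[-18,4.5,0],[-18,4.5,0],[-18,4.5,0],[-18,4.5,0],[-18,4.5,0],[-20,5,0],[0,0,0]],"rot":[[0,0,-6.6],[0,0,-6.6],[0,0,-6.6],[0,0,-6.6],[0,0,-6.6],[0,0,-6.6],[0,0,-6.6],[0,0,0]],"grip":[0,0,0,0,0,0,0,0]}'
python3 -m jog '{"delta_pos":[[0,0,-25],[0,0,-30],[0,0,-30],[0,0,-30],[0,0,-25],[0,0,-14],[0,0,0],[0,0,0]],"rot":[[0,0,0],[0,0,0],[0,0,0],[0,0,0],[0,0,0],[0,0,0],[0,0,0],[0,0,0]],"grip":[0,0,0,0,0,0,0,0]}'
python3 - <<'E'
from h import *
print(r.sense()['joints'].round(0),r.sense()['tcp_pos'])
E
```

```text
time_s: 13.0
tcp_pos: [0.4518, 0.1845, 0.2138]
ee_rot: [[-0.972, 0.235, -0.004], [0.235, 0.972, -0.002], [0.003, -0.003, -1.0]]
wrist_force: [0.5, -1.0, -0.6]
gripper_width: 0.274
time_s: 13.67
tcp_pos: [0.4548, 0.1843, 0.0599]
ee_rot: [[-0.973, 0.232, -0.002], [0.232, 0.973, -0.003], [0.002, -0.003, -1.0]]
wrist_force: [0.1, 0.2, 0.4]
gripper_width: 0.002
[  41.   23.  -31.    0.  -36. -145.] [0.45476188 0.18434971 0.05990303]
```

```bash
python3 -m jog '{"delta_pos":[[9.73,-2.32,0],[9.73,-2.32,0],[9.73,-2.32,0],[5,-1.2,0],[5,-1.2,0],[5,-1.2,0],[5,-1.2,0],[5,-1.2,0]],"rot":[[0,0,0],[0,0,0],[0,0,0],[0,0,0],[0,0,0],[0,0,0],[0,0,0],[0,0,0]],"grip":[0,0,0,0,0,0,0,0]}'
python3 -m jog '{"delta_pos":[[5,-1.2,0],[5,-1.2,0],[5,-1.2,0],[5,-1.2,0],[5,-1.2,0],[5,-1.2,0],[5,-1.2,0],[5,-1.2,0]],"rot":[[0,0,0],[0,0,0],[0,0,0],[0,0,0],[0,0,0],[0,0,0],[0,0,0],[0,0,0]],"grip":[0,0,0,0,0,0,0,0]}'
python3 - <<'E'
from h import *
a=cap('top')
f=cv2.resize(a['frame'][130:230,230:310],(384,480),interpolation=cv2.INTER_CUBIC);b=cap('scene')['frame']
x,y=np.array(proj(cap('scene'),[.62,.145,.05])).astype(int)
g=cv2.resize(b[y-60:y+60,x-50:x+50],(400,480),interpolation=cv2.INTER_CUBIC)
cv2.imwrite('pics/c7.png',np.hstack([f,g])[:,:,::-1])
E
```

```text
time_s: 14.33
tcp_pos: [0.5092, 0.1717, 0.0611]
ee_rot: [[-0.973, 0.233, -0.001], [0.233, 0.973, -0.0], [0.001, -0.0, -1.0]]
wrist_force: [-1.7, 1.4, 1.4]
gripper_width: 0.003
time_s: 15.0
tcp_pos: [0.5493, 0.1619, 0.0608]
ee_rot: [[-0.973, 0.233, -0.001], [0.233, 0.973, -0.001], [0.001, -0.001, -1.0]]
wrist_force: [-2.7, 0.1, 1.1]
gripper_width: 0.005
```

View pics/c7.png

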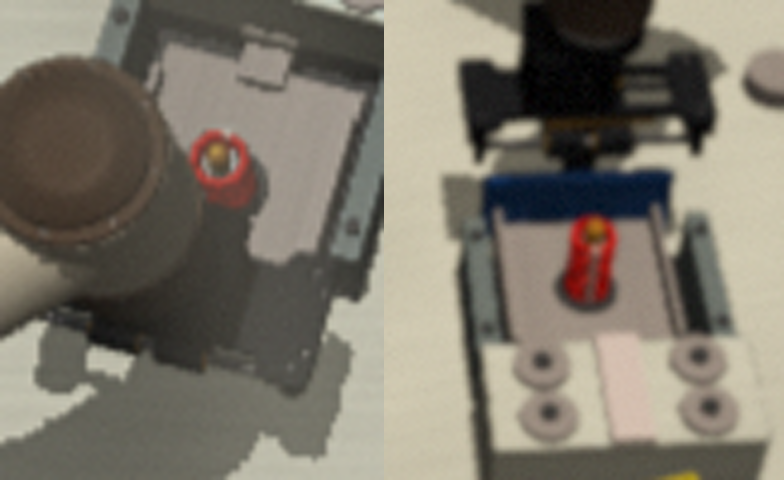

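The carriage is moving with about 2.7 N, and the spring rides upright on the rod. Continuing and watching force.

```bash
python3 -m jog '{"delta_pos":[[5,-1.2,0],[5,-1.2,0],[5,-1.2,0],[5,-1.2,0],[5,-1.2,0]],"rot":[[0,0,0],[0,0,0],[0,0,0],[0,0,0],[0,0,0]],"grip":[0,0,0,0,0]}'
python3 - <<'E'
from h import *
b=cap('scene')
h=cv2.cvtColor(b['frame'],cv2.COLOR_RGB2HSV);m=cv2.inRange(h,np.array((100,120,40)),np.array((125,255,255)))
x,y=np.array(proj(b,[.59,.155,.05])).astype(int)
T=r.sense()['tcp_pos'];print(T)
# housing front edge: cheek tops, z=.068, from top view
a=cap('top');cv2.imwrite('pics/t8.png',a['frame'][:,:,::-1])
cv2.imwrite('pics/c8.png',np.hstack([cv2.resize(a['frame'][110:230,220:330],(440,480)),cv2.resize(b['frame'][y-60:y+60,x-40:x+40],(320,480),interpolation=cv2.INTER_CUBIC)])[:,:,::-1])
# from top1 crop: cheek front corners (4.8x, offset 230,130)
t=cv2.imread('pics/top1.png')
for u,v in((437,200),(722,297)):
    p=(230+(u-360)/4.8,130+v/4.8);q=onz(a,*p,.034);hd=np.array([.973,-.232,0]);print(q.round(4),'along from TCP',(q-T)@hd)
E
```

```text
time_s: 15.57
tcp_pos: [0.5732, 0.1567, 0.061]
ee_rot: [[-0.972, 0.233, -0.003], [0.233, 0.972, 0.0], [0.003, -0.001, -1.0]]
wrist_force: [-6.3, 4.2, 2.6]
gripper_width: 0.003
[0.57430582 0.15645589 0.06096042]
[0.6236 0.2328 0.034 ] along from TCP 0.030291884243136998
[0.5666 0.0556 0.034 ] along from TCP 0.015917274930435238
```

```bash
python3 -m jog '{"delta_pos":[[3,-0.7,0],[3,-0.7,0],[3,-0.7,0]],"rot":[[0,0,0],[0,0,0],[0,0,0]],"grip":[0,0,0]}'
python3 -m jog '{"delta_pos":[[3,-0.7,0],[3,-0.7,0],[3,-0.7,0]],"rot":[[0,0,0],[0,0,0],[0,0,0]],"grip":[0,0,0]}'
python3 -m jog '{"delta_pos":[[2,-0.5,0],[2,-0.5,0],[2,-0.5,0]],"rot":[[0,0,0],[0,0,0],[0,0,0]],"grip":[0,0,0]}'
```

```text
time_s: 15.92
tcp_pos: [0.5829, 0.1542, 0.061]
ee_rot: [[-0.972, 0.233, -0.002], [0.233, 0.972, -0.0], [0.002, -0.001, -1.0]]
wrist_force: [-14.3, 9.8, 8.8]
gripper_width: 0.003
time_s: 16.17
tcp_pos: [0.5832, 0.154, 0.061]
ee_rot: [[-0.972, 0.235, -0.019], [0.235, 0.972, -0.001], [0.018, -0.005, -1.0]]
wrist_force: [-40.1, 22.6, 25.4]
gripper_width: 0.002
time_s: 16.42
tcp_pos: [0.5834, 0.1538, 0.061]
ee_rot: [[-0.972, 0.234, -0.03], [0.235, 0.972, -0.001], [0.029, -0.008, -1.0]]
wrist_force: [-52.4, 30.9, 34.4]
gripper_width: 0.005
```

Run:
```python
from h import *
a=cap('top');b=cap('scene')
x,y=np.array(proj(b,[.62,.145,.05])).astype(int)
cv2.imwrite('pics/c9.png',np.hstack([cv2.resize(a['frame'][110:230,220:330],(440,480)),cv2.resize(b['frame'][y-60:y+60,x-40:x+40],(320,480),interpolation=cv2.INTER_CUBIC)])[:,:,::-1])
```

```text
(no output)
```

View pics/c9.png

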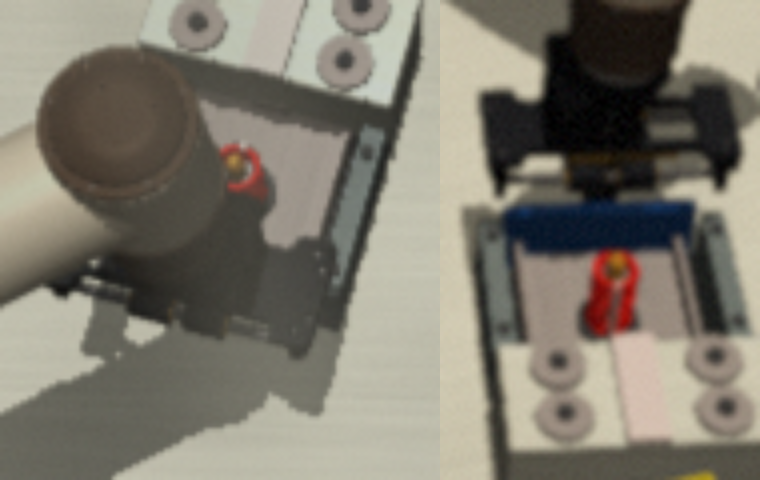

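Force rose sharply at TCP x≈0.583 and the panel sits flush between the cheeks, which looks like the end stop past the detent. Backing off straight along the carriage axis, then up, and checking.

```bash
python3 -m jog '{"delta_pos":[[-5,1.2,0],[-5,1.2,0],[-5,1.2,0],[-10,2.4,0],[-10,2.4,0],[-20,4.8,0],[-20,4.8,0],[0,0,30],[0,0,35],[0,0,35]],"rot":[[0,0,0],[0,0,0],[0,0,0],[0,0,0],[0,0,0],[0,0,0],[0,0,0],[0,0,0],[0,0,0],[0,0,0]],"grip":[0,0,0,0,0,0,0,0,0,0]}'
python3 -m jog '{"delta_pos":[[-10,30,10],[-10,35,10],[-10,35,0],[-10,35,0],[-10,35,0],[0,0,0],[0,0,0],[0,0,0]],"rot":[[0,0,0],[0,0,0],[0,0,0],[0,0,0],[0,0,0],[0,0,0],[0,0,0],[0,0,0]],"grip":[0,0,0,0,0,0,0,0]}'
python3 - <<'E'
from h import *
a=cap('top');b=cap('scene')
x,y=np.array(proj(b,[.62,.145,.05])).astype(int)
cv2.imwrite('pics/c10.png',np.hstack([cv2.resize(a['frame'][110:210,230:330],(480,480),interpolation=cv2.INTER_CUBIC),cv2.resize(b['frame'][y-60:y+60,x-40:x+40],(320,480),interpolation=cv2.INTER_CUBIC)])[:,:,::-1])
h=cv2.cvtColor(a['frame'],cv2.COLOR_RGB2HSV);m=cv2.inRange(h,np.array((100,120,40)),np.array((125,255,255)));m[:170]=0;m[230:]=0;m[:,:220]=0;m[:,330:]=0
p=np.argwhere(m)[:,::-1].astype(np.float32);print([onz(a,*q,.07)[:3].round(4).tolist() for q in cv2.boxPoints(cv2.minAreaRect(p))])
print(r.sense()['tcp_pos'])
E
```

```text
time_s: 17.35
tcp_pos: [0.5227, 0.1682, 0.1618]
ee_rot: [[-0.973, 0.233, -0.001], [0.233, 0.973, -0.001], [0.0, -0.001, -1.0]]
wrist_force: [1.0, 0.6, 0.4]
gripper_width: 0.003
time_s: 18.02
tcp_pos: [0.4732, 0.3383, 0.1808]
ee_rot: [[-0.973, 0.233, -0.0], [0.233, 0.973, -0.0], [0.0, -0.0, -1.0]]
wrist_force: [-0.2, -0.1, -0.1]
gripper_width: 0.007
[[0.6084, 0.2239, 0.07], [0.6204, 0.2227, 0.07], [0.6134, 0.1755, 0.07], [0.6014, 0.1768, 0.07]]
[0.47351355 0.33749481 0.18092897]
```

View pics/c10.png

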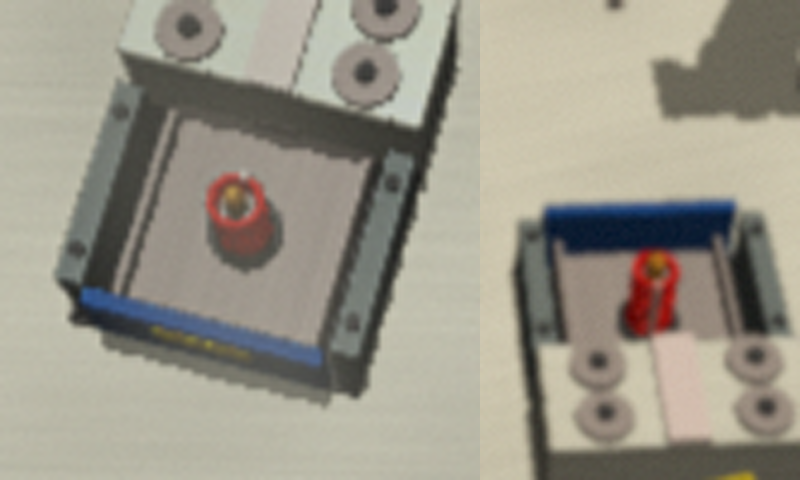

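In the last view the panel sits against the cheek fronts. The spring is upright round the rod, with brass showing in the ring and the stripe towards home. The arm is clear. The carriage resisted about 7 N around 10 mm before the stop and then held rigid against about 60 N, which fits the detent followed by the end stop. Handing in.

```bash
python3 -c "
from station import finish_job
print(finish_job())"
```

```text
the job is handed in; nothing more can be done
None
```

I put the red tray spring on the keyed rod, let go of it, pushed the carriage to its end stop, and handed the job in at about 18 s of robot time. No verdict was reported.

- **Threading:** I turned the spring about 50° so its stripe faced the slot. It passed the rod's shoulder and reached the seat with no noticeable force, so no extra twist was needed.
- **Last pictures:** They show the spring upright on the seat with the stripe towards home. The blue panel is against the cheek fronts and the arm is clear of everything. I touched nothing else on the bench, but did not re-measure the other items.
- **Carriage home:** I had no direct reading of the carriage joint, so I took it as home from the forces. Resistance was about 7 N roughly 10 mm before the stop, which fits the detent. It then went rigid and did not move back when I withdrew.
- **Overpush:** I pressed on past the stop for about half a second, up to roughly 70 N at the wrist (limit 120 N). Part of that was sideways and upward, probably from the fingertips tilting against the panel. I believe only the closed fingers were pressing, but I did not check that against the 40 N limit on the gripper body.
- **Rod position:** The scene camera disagreed with the other two cameras by about 2 mm. I went with those two, and the spring went on cleanly.

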